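Clamp a telescopic stick, release it and hold it fully extended

ROBOT

A 6-joint arm with a two-finger parallel gripper is mounted at the origin on a cart in front of the work surface, level with it; the furniture and walls round the work are solid. World frame = base frame: x ahead of the robot, y to its left, z up, the work surface at z = 0. Lengths are in m, angles in rad, forces in N, time in s.
With the tool pointing down it reaches from about 0.275 to 0.875 m from the base axis. Payload 12.5 kg.
Tool frame: the origin (TCP) lies on the centre line of the jaws, within the pads' length; the fingertips stand r.finger_overhang ahead of it and the grasp point (between the pads) lies 3 mm ahead of it (r.finger_overhang is the distance from the TCP to the fingertips, in m); z points along the fingers, y is the line along which they close (so a half turn about z gives the same grasp; the last joint's range is limited). The gripper opens to 85 mm and grips with 20 to 120 N. Pads are 22 mm wide; open, the fingers measure 114 mm over their backs; the gripper's body (76 mm by 85 mm) begins 54 mm behind the grasp point. The pads swing forward as they close: fully open they stand 13 mm farther back than shut.
Start: joints at [-1.218, 0.351, 1.652, -0, 1.139, -0.085], TCP at [0.233, -0.498, 0.253] pointing down, gripper open.
Joint ranges: [-2.75, 2.75], [-0.79, 2.1], [0.01, 2.65], [-1.57, 4.71], [0.07, 3.14], [-2.87, 2.87]. Speed limits (rad/s): [2.22, 2.22, 2.79, 3.14, 3.14, 3.14].

INTERFACE

Orientations are given as a unit quaternion [x, y, z, w].
In Python, from cell import r, optics gives the robot as it stands. The module is installed in compiled form; this text tells all that it offers. Calls block until the motion is done:
- r.move_to(position, orientation): joint-space move of the TCP to a pose.
- r.move_linear(position, rot=None, vel=0.15): straight line of the TCP; rot=None keeps the orientation; vel is the mean speed in m/s.
- r.set_joints(angles): joint-space move.
- r.set_gripper(opening, squeeze=None): opening from 0.0 (shut) to 1.0 (fully open); squeeze is the grip in N (None keeps the last); returns when the fingers have stopped.
- r.sleep(seconds).
- r.inverse_kinematics(position, orientation): joint angles nearest the present ones, or None.
- optics.get_image(name): name is "scene" or "top"; returns a dict with "pixels" (420x560x3 uint8, red, green, blue), "depth" (420x560 float32, m along the optical axis (not along the pixel's ray), 0 where there is no reading), "fx", "fy", "cx", "cy" (pixels), "D" ([k1, k2, p1, p2, k3] as OpenCV has them; the pictures are not rectified), "camera_from_world" (4x4, takes a point from world to camera coordinates). Camera axes: x right, y down, z forward; pixel columns grow to the right and rows downward; lengths in m; the calibration is good to about 2 mm. A picture is of the moment at which its call begins.
A pose or a line that the arm cannot do raises r.PlanningError and nothing moves.
- r.hand_in(): hands the job in; it is judged then, once.
Readings, each from a call of its own:
- r.current_t(): time.
- r.current_q(): joint angles.
- r.current_qvel(): joint speeds.
- r.current_effort(): joint torques, N m.
- r.current_tool_pos(): TCP position.
- r.current_ee_rot(): TCP orientation.
- r.current_contact_force(): force on the tool from outside, world axes, zero at the start.
- r.current_torque(): the same for the moment, N m.
- r.current_opening(): opening from 0.0 (shut) to 1.0 (fully open).
- r.current_finger_force(): force on a finger pad.
Only numpy, scipy, OpenCV 4.12 (cv2) and the standard library are available. Lean on these libraries where they do the work, as an engineer would, in place of code of your own. Each camera call takes 0.05 s, during which the arm holds its last target. There are 200 camera calls.

TASK

The telescopic reaching stick needs its full reach checked. Turn the crank of the small bench vise clockwise until the jaw grips the stick's handle firmly, then press the button on top of the handle so that the tube springs out to its first stop, and draw the stick's head straight out to the second stop, as far as it will go. The spring pulls it back in, so finish while still holding the head there fully out, with the handle still clamped where it lies in the vise; do not knock the vial or the steel ring beside the vise.

Things in the scene. Friction and masses are not known exactly. Their poses are not given: they have to be found in the camera images.
- vise: small grey bench vise, fixed; base 164 x 112 x 12 mm. Frame: z up, y along the jaws (80 mm long), x across them, away from the robot at yaw 0. Origin on the worktop under the closed jaws' middle. Bed between the jaws 22 mm high, jaws rise to 46 mm; far jaw fixed, face at x = +15 mm. The crank's gear block and upright spindle stand on the near side, x = -77 mm, y = 0, block top 50 mm high
- vise_jaw: the vise's moving jaw, on the near side, slides to +x of the vise by 4.5 mm per radian of crank. Origin: middle of its face's lower edge, on the bed; starts at x = -27 mm in the vise's frame. Fully open the gap is 42 mm
- vise_crank (a joint): crank angle, rad, 0 (jaws open, grip at the vise's -y side of the spindle) to 3.44; grows clockwise from above, through the vise's -x side (pi/2) to its +y side (pi). Free turning takes 3.5 N at the grip; it meets the 30 mm handle at about 2.65 to 2.75 rad and then hardly turns further: clamped well once pushed on with 8 to 18 N. Self-locking: stays and keeps clamping when let go
- crank_axis (a point): point on the crank's upright axis, at the height of the middle of its grip (79 mm over the worktop)
- crank_grip_mid (a point): middle of the crank's upright round black grip, 18 mm diameter, 36 mm tall (61 to 97 mm over the worktop), 45 mm from the crank's axis; the grip spins freely on the crank arm, so it can be pinched from above and led round without turning the wrist
- stick: handle of the telescopic stick, a black rectangular bar 30 (x) x 130 (y) x 28 (z) mm, loose, lying on the vise's bed between the jaws, top 50 mm over the worktop; origin at the centre of its underside; y points along the stick to the head. Whole stick about 0.3 kg
- stick_button (a joint): grey release button on top of the handle, 16 (x) x 22 (y) mm, standing 7 mm proud (top 57 mm over the worktop). Value = how far it is pressed down, m, 0 to 0.005; spring-loaded, needs about 1 N to start and 4.5 N to be fully down. Pressed more than about 3.5 mm it frees the tube
- button_top (a point): centre of the button's top face; 15 mm from the handle's origin towards the head
- stick_tube (a joint): outer tube, aluminium, 15 mm diameter: how far it is out of the handle, m; latched at 0 until the button is pressed, then its spring (2 to 3.5 N) drives it out to the first stop at 0.030 and keeps it there
- stick_rod (a joint): inner rod, steel, 9 mm diameter: how far it is out of the tube, m, 0 to 0.070. A return spring pulls it in (1.6 N at 0, 4.4 N at 0.070). Tube at 0.030 and rod at 0.070 is the second stop
- stick_head: head at the rod's end, grey block 20 x 20 x 18 mm (x, y, z) with a 24 mm black rubber flange, 4 mm thick, at its outer end; axes as the handle's. Origin on the stick's axis, 36 mm over the worktop; the block reaches 12 mm back and 8 mm out from it. It is 82 mm from the handle's origin when shut, 112 mm at the first stop, 182 mm at the second; the handle ends at 65 mm
- vial_02: small capped glass vial, 27 mm diameter, 58 mm tall, standing on the worktop at the far side of the vise; leave it. Origin: centre of its underside
- die_ring_01: steel ring, 51 mm diameter, 13 mm tall, lying on the worktop at the far side of the vise; leave it. Origin: centre of its underside

How it is judged:
By the outcome, as a careful person would: the job done as asked, in the order asked, and still so for the second after the job is handed in, while the arm keeps its last pose, push and grip.
It also fails if it takes over 54 s, if anything falls off the work surface, if the arm or the gripper's body presses on something with over 40 N, if the wrist force passes 120 N, or if a joint passes its speed limit or range.

## Working session

There is one attempt and no reset: what is moved stays moved. The work goes in short steps, each a Python script; the robot and the scene stay as the last script left them, time stands still between calls to the robot, and variables do not carry over. Pictures are saved under pics/ and viewed, at most 10 in all, crops included, and the job is handed in when it is done.

```bash
mkdir -p pics; ls
python3 - <<'E'
from cell import r, optics
import cv2, numpy as np, pickle
for n in ("scene","top"):
    d=optics.get_image(n); pickle.dump(d,open(n+".pkl","wb"))
    cv2.imwrite(f"pics/{n}0.png",d["pixels"][:,:,::-1])
    M=np.linalg.inv(d["camera_from_world"]); print(n,d["fx"],d["cx"],d["cy"],d["D"],M.round(3).tolist())
print(r.current_t(),r.finger_overhang,r.current_ee_rot(),r.current_opening())
E
```

```text
pics
scene 543.4107927764854 274.90082958314423 205.85134310690094 [-0.07199503  0.          0.          0.          0.        ] [[-0.771, -0.268, 0.578, 0.079], [-0.637, 0.325, -0.699, 0.834], [-0.001, -0.907, -0.421, 0.435], [0.0, 0.0, 0.0, 1.0]]
top 399.20724021566576 282.8554359273612 206.59173270041723 [-0.00779808  0.          0.          0.          0.        ] [[0.02, -0.991, 0.132, 0.448], [-0.999, -0.016, 0.03, 0.219], [-0.027, -0.132, -0.991, 0.91], [0.0, 0.0, 0.0, 1.0]]
0.1 0.022 [ 9.76137019e-01  2.17154820e-01 -7.53838962e-05 -5.47099731e-04] 1.003246977438851
```

View pics/top0.png

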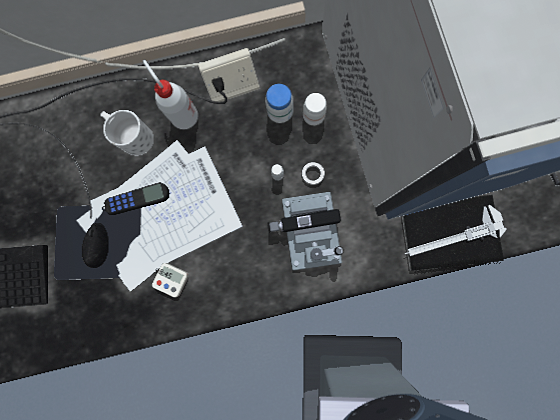

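View pics/scene0.png

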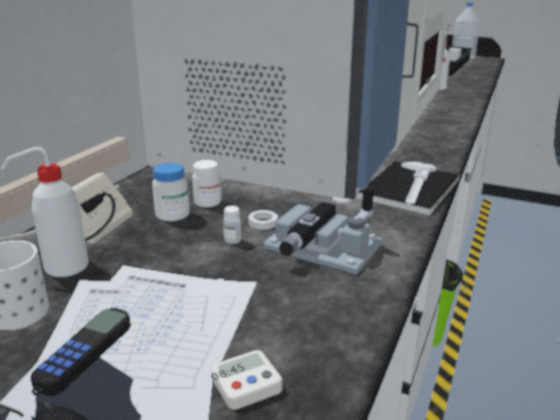

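The top view shows the vise at about (312,232), with the handle dark from (283,222) to (340,215), the head at about (275,226) pointing left (+y), and the crank grip at about (338,251). The vial is at (278,172) and the ring at (313,173). Next I'll enlarge the vise area to measure it.

```bash
cat > h.py <<'E'
import numpy as np, cv2, pickle
def ray(d,uv):
    K=np.array([[d["fx"],0,d["cx"]],[0,d["fy"],d["cy"]],[0,0,1]])
    p=cv2.undistortPoints(np.array(uv,float).reshape(-1,1,2),K,np.array(d["D"],float)).reshape(-1,2)
    M=np.linalg.inv(d["camera_from_world"])
    return M[:3,3],np.c_[p,np.ones(len(p))]@M[:3,:3].T
def onz(d,uv,z):
    o,v=ray(d,uv); return o+v*((z-o[2])/v[:,2])[:,None]
def proj(d,P):
    T=d["camera_from_world"]; K=np.array([[d["fx"],0,d["cx"]],[0,d["fy"],d["cy"]],[0,0,1]])
    return cv2.projectPoints(np.array(P,float),cv2.Rodrigues(T[:3,:3])[0],T[:3,3],K,np.array(d["D"],float))[0].reshape(-1,2)
def depthpts(d):
    v,u=np.mgrid[:420,:560]; o,R=ray(d,np.c_[u.ravel(),v.ravel()])
    return (o+R*d["depth"].ravel()[:,None]).reshape(420,560,3)
E
python3 - <<'E'
from h import *
t=pickle.load(open("top.pkl","rb")); s=pickle.load(open("scene.pkl","rb"))
c=t["pixels"][180:280,255:355,::-1]; cv2.imwrite("pics/topc.png",cv2.resize(c,None,fx=6,fy=6,interpolation=cv2.INTER_CUBIC))
c=s["pixels"][180:280,260:390,::-1]; cv2.imwrite("pics/scc.png",cv2.resize(c,None,fx=6,fy=6,interpolation=cv2.INTER_CUBIC))
P=depthpts(t); roi=np.zeros((420,560),bool); roi[185:275,262:350]=1
roi&=t["depth"]>0
g=t["pixels"].mean(2)
# handle top: dark, z near 50
m=roi&(abs(P[...,2]-.05)<.006)&(g<45)
n,l,st,ce=cv2.connectedComponentsWithStats(m.astype(np.uint8))
for i in range(1,n):
    if st[i,4]>25:
        q=P[l==i]; print(st[i],ce[i].round(1),cv2.minAreaRect((q[:,:2]*1000).astype(np.float32)),q[:,2].mean().round(4))
for name,lo,hi in(("grip",.08,.11),("base",.006,.018)):
    q=P[roi&(P[...,2]>lo)&(P[...,2]<hi)]; print(name,len(q),q.mean(0).round(4),cv2.minAreaRect((q[:,:2]*1000).astype(np.float32)))
E
```

```text
[281 209  60  23 618] [312.7 219.5] ((534.9421997070312, 184.087646484375), (29.93241310119629, 127.2229232788086), 10.600253105163574) 0.0489
grip 24 [0.4688 0.1317 0.0914] ((469.5513916015625, 130.0228729248047), (16.511505126953125, 15.03769588470459), 0.7152337431907654)
base 1350 [0.4989 0.1838 0.0116] ((515.1361694335938, 181.74334716796875), (164.08187866210938, 112.25675964355469), 9.517440795898438)
```

View pics/topc.png

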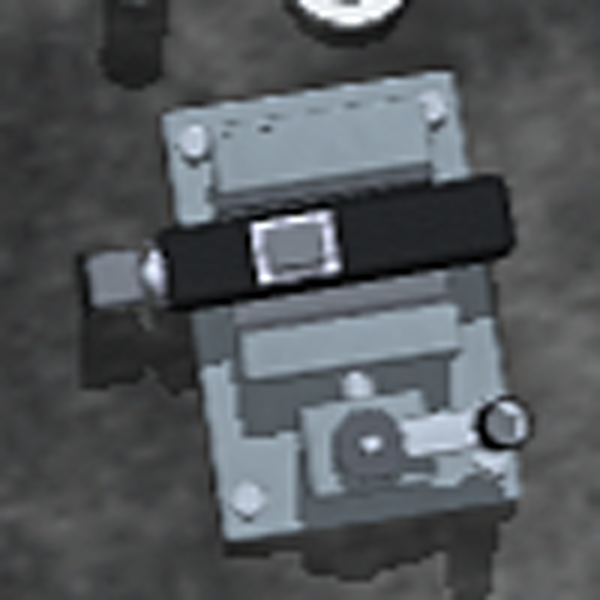

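View pics/scc.png

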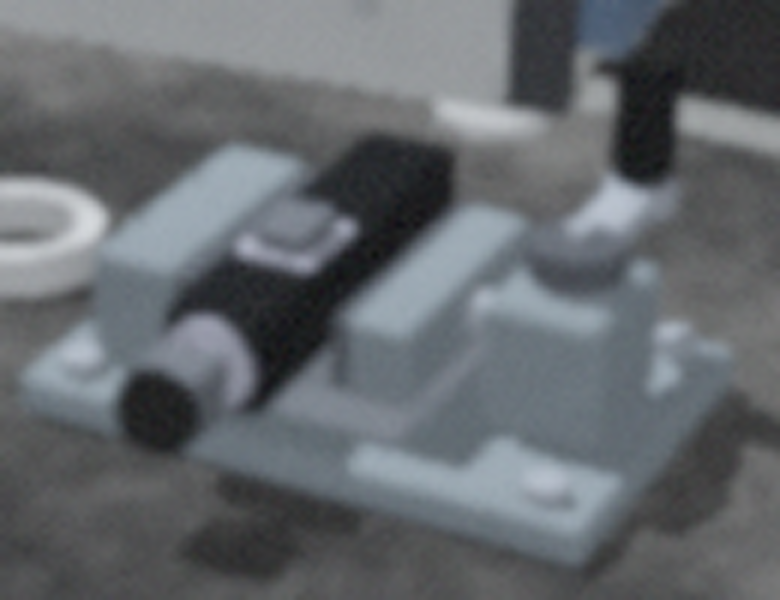

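The crops show the crank spindle at top pixel (317,253.5), the grip top at (339,249.5), the button at (304,220) and the head block at (274,226). The jaws are open, with the handle against neither jaw.

Run:
```python
from h import *
t=pickle.load(open("top.pkl","rb")); s=pickle.load(open("scene.pkl","rb"))
f=lambda x,y:[((x+.5)/6-.5+255),((y+.5)/6-.5+180)]
pts={"spindle":(f(372,443),.068),"grip":(f(506,420),.097),"button":(f(297,243),.057),"headblk":(f(116,278),.045),"handleSE":(f(512,245),.05)}
for k,(p,z) in pts.items(): print(k,onz(t,[p],z)[0].round(4))
a=np.deg2rad(9.5); X=np.array([np.cos(a),np.sin(a)]);Y=np.array([-X[1],X[0]])
g=onz(t,[pts["grip"][0]],.097)[0][:2]; sp=onz(t,[pts["spindle"][0]],.068)[0][:2]
print("arm",np.linalg.norm(g-sp),(g-sp)@X,(g-sp)@Y)
axis=g+.045*Y; O=axis+.077*X; print("axis",axis,"viseO",O)
h=np.array([.5349,.1841]); print("handle in vise",(h-O)@X,(h-O)@Y)
b=np.array([.5151,.1817]); print("base centre in vise",(b-O)@X,(b-O)@Y)
# scene cross checks: project button top, grip top, block top
for P in ([*onz(t,[pts["button"][0]],.057)[0][:2],.057],[*g,.097],[*g,.079]):
    u=proj(s,[P])[0]; print("scene crop px",(u-[260,180])*6)
# scene-based button, grip
fs=lambda x,y:[((x+.5)/6-.5+260),((y+.5)/6-.5+180)]
print(onz(s,[fs(297,225)],.057),onz(s,[fs(648,60)],.097))
P=depthpts(t); print("vial,ring",P[168,278],P[184,313],P[163,313])
```

```text
spindle [0.4621 0.1719 0.068 ]
grip [0.4701 0.1286 0.097 ]
button [0.5327 0.1986 0.057 ]
headblk [0.52   0.2637 0.045 ]
handleSE [0.534  0.1213 0.05  ]
arm 0.044034659636387585 0.0008117424404147054 -0.044027177101228415
axis [0.4627224  0.17298742] viseO [0.53866639 0.18569609]
handle in vise -0.003978167254998564 -0.0009525659552190528
base centre in vise -0.023902736419501417 -5.170880286699741e-05
scene crop px [296.93152561 211.16717521]
scene crop px [648.09855941  51.62357421]
scene crop px [643.31831072 113.64816423]
[[0.52915226 0.2045721  0.057     ]] [[0.46863918 0.13247921 0.097     ]]
vial,ring [0.64628445 0.25708649 0.05574674] [0.6213682  0.17804001 0.00604065] [0.66918323 0.17881517 0.01242063]
```

```bash
python3 - <<'E'
from h import *
t=pickle.load(open("top.pkl","rb"));P=depthpts(t);ok=(t["depth"]>0)&(P[...,2]>.06)&(P[...,1]<.1)&(P[...,0]>.2)
q=P[ok]
for y in np.arange(-.4,.1,.05):
    k=q[abs(q[:,1]-y)<.025]
    if len(k): i=np.argsort(k[:,0])[:3]; print(round(y,2),k[i].round(3).tolist())
E
cat >> h.py <<'E'
A=np.deg2rad(9.5); X=np.array([np.cos(A),np.sin(A),0]); Y=np.array([-X[1],X[0],0]); Zv=np.array([0,0,1.])
G0=np.array([.4699,.1292,0])   # crank grip at angle 0
AX=G0+.045*Y; O=AX+.077*X
def quat(psi):  # tool down, closing axis along psi (rad)
    h=(psi+np.pi/2)/2; return np.array([np.cos(h),np.sin(h),0,0])
Q=quat(A)
E
python3 - <<'E'
from h import *
from cell import r
print(r.inverse_kinematics([.38,.0,.25],Q), r.inverse_kinematics(G0+[0,0,.16],Q), O)
E
```

```text
-0.35 [[0.645, -0.333, 0.078], [0.646, -0.334, 0.067]]
-0.25 [[0.587, -0.241, 0.211], [0.587, -0.241, 0.208], [0.587, -0.241, 0.207]]
-0.2 [[0.594, -0.175, 0.239], [0.594, -0.175, 0.27], [0.594, -0.176, 0.175]]
-0.15 [[0.58, -0.125, 0.273], [0.58, -0.126, 0.303], [0.58, -0.125, 0.156]]
-0.1 [[0.566, -0.075, 0.116], [0.566, -0.075, 0.143], [0.566, -0.075, 0.427]]
-0.05 [[0.254, -0.025, 0.368], [0.254, -0.026, 0.372], [0.549, -0.026, 0.469]]
-0.0 [[0.234, 0.024, 0.219], [0.235, 0.024, 0.225], [0.236, 0.024, 0.228]]
0.05 [[0.22, 0.07, 0.204], [0.221, 0.074, 0.2], [0.221, 0.073, 0.202]]
[-1.22675889e-01  3.56949677e-02  2.05492130e+00 -4.44089210e-16
  1.05097639e+00 -2.88482168e-01] [ 1.72760058e-01  3.65571422e-01  1.89790165e+00 -4.44089210e-16
  8.78119579e-01  6.95377865e-03] [0.53841685 0.18629152 0.        ]
```

Run:
```python
from h import *
from cell import r
r.move_to([.38,.0,.25],Q); r.move_to(G0+[0,0,.15],Q); r.set_gripper(.6,40)
r.move_linear(G0+[0,0,.090]); print(r.current_t(),r.current_contact_force().round(2))
r.set_gripper(0.0,40); print(r.current_t(),r.current_opening(),r.current_finger_force(),r.current_contact_force().round(2),r.current_tool_pos())
r.move_linear(G0+.045*(-np.sin(.1)*X+(1-np.cos(.1))*Y)+[0,0,.09],vel=.05)
print(r.current_t(),r.current_contact_force().round(2),r.current_tool_pos())
```

```text
3.7417 [0.13 0.78 0.98]
4.1417 0.1915031048707643 38.895390685647726 [-1.12 -1.59  6.03] [0.47035316 0.12924858 0.09081067]
4.3917 [-0.34 -1.49  8.34] [0.46592735 0.12873803 0.09079858]
```

Run:
```python
from h import *
from cell import r
def pt(t): return G0+.045*(-np.sin(t)*X+(1-np.cos(t))*Y)+[0,0,.0903]
for t in np.r_[np.arange(.25,2.51,.15)]:
    r.move_linear(pt(t),vel=.06)
    f=r.current_contact_force(); ra=-np.sin(t)*X-np.cos(t)*Y; ta=-np.cos(t)*X+np.sin(t)*Y
    print(round(t,2),"tan %.1f rad %.1f z %.1f"%(f@ta,f@ra,f[2]),round(r.current_t(),2),r.current_tool_pos()[:2].round(4)-pt(t)[:2].round(4))
    if abs(f@ra)>25 or f@ta<-18: break
```

```text
0.25 tan 2.3 rad 0.4 z 7.8 4.66 [-1.e-04  1.e-04]
0.4 tan 3.1 rad -0.2 z 7.8 4.92 [-1.e-04  1.e-04]
0.55 tan 2.4 rad 0.8 z 8.8 5.17 [-1.e-04  2.e-04]
0.7 tan 3.5 rad -0.4 z 9.6 5.43 [-1.e-04  2.e-04]
0.85 tan 3.2 rad 0.7 z 8.6 5.69 [0.     0.0003]
1.0 tan 3.4 rad 0.6 z 8.7 5.95 [0.     0.0003]
1.15 tan 3.2 rad -0.7 z 8.5 6.21 [1.e-04 4.e-04]
1.3 tan 2.8 rad 0.6 z 8.7 6.47 [1.e-04 4.e-04]
1.45 tan 3.9 rad 0.8 z 7.7 6.72 [0.0002 0.0005]
1.6 tan 3.1 rad 0.9 z 7.2 6.98 [0.0002 0.0005]
1.75 tan 4.8 rad 0.9 z 7.3 7.24 [0.0003 0.0006]
1.9 tan 3.2 rad 1.2 z 7.2 7.5 [0.0004 0.0006]
2.05 tan 3.5 rad 2.4 z 6.9 7.76 [0.0005 0.0006]
2.2 tan 3.0 rad 2.3 z 5.7 8.02 [0.0006 0.0007]
2.35 tan 2.7 rad 1.5 z 6.0 8.28 [0.0007 0.0006]
2.5 tan 2.7 rad 1.3 z 4.9 8.53 [0.0008 0.0006]
```

Run:
```python
from h import *
from cell import r
def pt(t): return G0+.045*(-np.sin(t)*X+(1-np.cos(t))*Y)+[0,0,.0903]
for t in np.arange(2.54,3.2,.02):
    r.move_linear(pt(t),vel=.03); r.sleep(.05)
    f=r.current_contact_force(); ra=-np.sin(t)*X-np.cos(t)*Y; ta=-np.cos(t)*X+np.sin(t)*Y
    print(round(t,2),"tan %.1f rad %.1f z %.1f"%(f@ta,f@ra,f[2]),round(r.current_t(),2),((r.current_tool_pos()-pt(t))@ta).round(4))
    if abs(f@ra)>25 or abs(f@ta)>12.5: break
```

```text
2.54 tan -0.2 rad -1.9 z 7.2 8.83 0.0004
2.56 tan -2.4 rad -0.6 z 8.6 9.13 0.0001
2.58 tan -2.4 rad 0.6 z 8.1 9.43 0.0001
2.6 tan -2.5 rad -1.0 z 8.5 9.73 0.0
2.62 tan -3.0 rad -0.1 z 8.2 10.03 0.0
2.64 tan -3.5 rad -0.6 z 7.9 10.33 0.0
2.66 tan -3.0 rad -0.4 z 8.4 10.63 -0.0
2.68 tan -2.5 rad -1.1 z 8.5 10.93 -0.0001
2.7 tan -3.6 rad -1.5 z 9.8 11.23 -0.0003
2.72 tan -6.9 rad -0.8 z 11.4 11.53 -0.0006
2.74 tan -7.1 rad -1.1 z 13.6 11.83 -0.0009
2.76 tan -8.6 rad -2.4 z 13.3 12.13 -0.0012
2.78 tan -10.2 rad -0.7 z 16.4 12.43 -0.0015
2.8 tan -12.9 rad -2.5 z 15.8 12.73 -0.0019
```

Run:
```python
from h import *
from cell import r, optics
def pt(t): return G0+.045*(-np.sin(t)*X+(1-np.cos(t))*Y)+[0,0,.0903]
r.move_linear(pt(2.82),vel=.03); r.sleep(.1)
f=r.current_contact_force();t=2.82;ta=-np.cos(t)*X+np.sin(t)*Y; print(f@ta)
r.set_gripper(.5); p=r.current_tool_pos(); r.move_linear(p+[0,0,.07],vel=.2)
r.move_to([.38,-.03,.2],Q); r.set_gripper(0,40)
t=optics.get_image("top"); pickle.dump(t,open("top1.pkl","wb")); print(r.current_t())
P=depthpts(t); roi=np.zeros((420,560),bool); roi[185:275,262:350]=1; roi&=t["depth"]>0; g=t["pixels"].mean(2)
m=roi&(abs(P[...,2]-.05)<.006)&(g<45)
n,l,st,ce=cv2.connectedComponentsWithStats(m.astype(np.uint8))
for i in range(1,n):
    if st[i,4]>100: q=P[l==i]; print(st[i],cv2.minAreaRect((q[:,:2]*1000).astype(np.float32)),q[:,2].mean())
q=P[roi&(P[...,2]>.08)&(P[...,2]<.11)]; print("grip",len(q),q.mean(0))
c=t["pixels"][180:280,255:355,::-1]; cv2.imwrite("pics/topc1.png",cv2.resize(c,None,fx=6,fy=6,interpolation=cv2.INTER_CUBIC))
```

```text
-13.282102543321855
15.4833
[309 208  32  18 387] ((542.1699829101562, 153.8647003173828), (29.788673400878906, 64.8721923828125), 9.493000984191895) 0.04891810434877232
[281 213  29  17 225] ((531.6138916015625, 218.32154846191406), (29.908159255981445, 57.48478317260742), 10.12230396270752) 0.04885463899383545
grip 18 [0.43454626 0.21022423 0.0928128 ]
```

View pics/topc1.png

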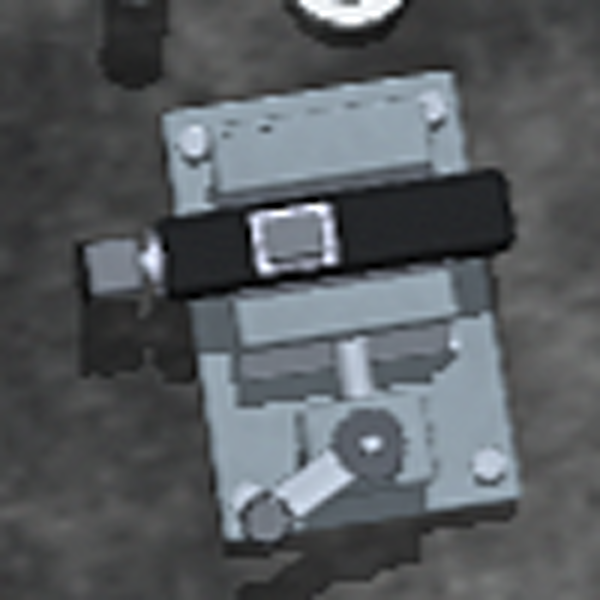

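The handle is gripped between both jaws and the crank is at about 2.65 rad. The button is at crop (293,237) and the head is still shut. Next is pressing the button.

Run:
```python
from h import *
from cell import r, optics
t=pickle.load(open("top1.pkl","rb"))
b=onz(t,[[(293.5)/6-.5+255,237.5/6-.5+180]],.057)[0]; b2=np.array([.5375,.1850,0])+.015*Y; print(b,b2)
b=(b+b2)/2*[1,1,0]
r.move_to(b+[0,0,.13],Q); r.move_linear(b+[0,0,.083],vel=.15); f0=r.current_contact_force(); print(f0.round(2),r.current_opening())
for z in np.arange(.081,.069,-.001):
    r.move_linear(b+[0,0,z],vel=.03); r.sleep(.05); f=r.current_contact_force()-f0; print(round(z,4),f.round(2),r.current_tool_pos()[2].round(4))
    if f[2]>6.5: break
r.sleep(.4); print(r.current_t())
r.move_linear(b+[0,0,.12],vel=.2)
r.move_to([.42,.03,.2],Q)
t=optics.get_image("top"); pickle.dump(t,open("top2.pkl","wb")); print(r.current_t())
c=t["pixels"][180:280,235:335,::-1]; cv2.imwrite("pics/topc2.png",cv2.resize(c,None,fx=6,fy=6,interpolation=cv2.INTER_CUBIC))
```

```text
[0.53483832 0.20009699 0.057     ] [0.53502429 0.19979428 0.        ]
[-0.37 -0.78  0.23] 0.0002926730197851504
0.081 [-0.13  0.43  0.17] 0.0816
0.08 [-0.76  1.46  0.22] 0.08
0.079 [0.56 0.23 1.02] 0.079
0.078 [0.2  0.52 2.1 ] 0.078
0.077 [1.35 1.78 2.44] 0.077
0.076 [0.41 0.95 3.01] 0.076
0.075 [0.98 1.28 3.74] 0.075
0.074 [0.87 1.43 4.92] 0.0741
0.073 [-3.   -0.96 15.25] 0.0739
20.15
21.4667
```

View pics/topc2.png

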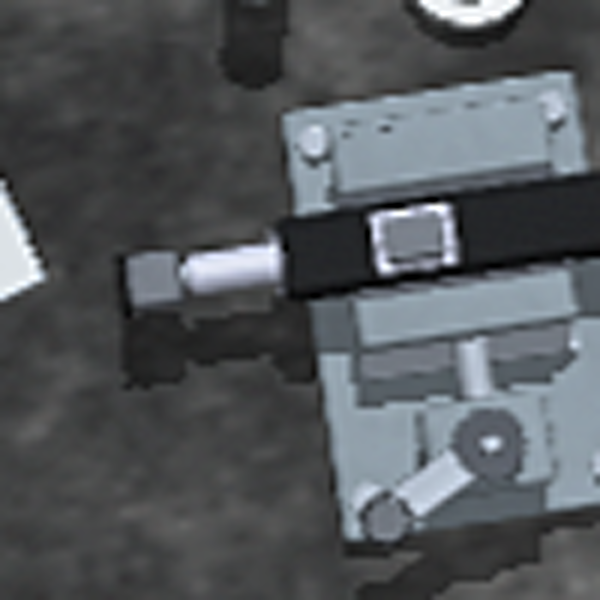

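The tube is out, with about 15 mm of block left of it at crop (155,279). Now I'll grasp the head and draw it out.

Run:
```python
from h import *
from cell import r, optics
t=pickle.load(open("top2.pkl","rb"))
b=onz(t,[[155.5/6-.5+235,279.5/6-.5+180]],.045)[0]; b2=np.array([.5375,.1850,0])+.110*Y; print(b,b2)
g=(b+b2)/2*[1,1,0]-.004*Y; print(np.hypot(*(g+.07*Y)[:2]))
r.set_gripper(.62,45); r.move_to(g+[0,0,.12],Q); r.move_linear(g+[0,0,.038],vel=.15)
f0=r.current_contact_force(); print(f0.round(2))
r.set_gripper(0,45); print(r.current_opening(),r.current_finger_force(),r.current_contact_force().round(2),r.current_tool_pos()-g)
for d in np.r_[.02,.04,.06,.064:.085:.001]:
    r.move_linear(g+d*Y+[0,0,.038],vel=.05); r.sleep(.08); f=r.current_contact_force()-f0
    print(round(d,3),"pull %.1f lat %.1f z %.1f"%(-(f@Y),f@X,f[2]),((r.current_tool_pos()-g)@Y).round(4),round(r.current_t(),1))
    if -(f@Y)>9: break
t=optics.get_image("top"); pickle.dump(t,open("top3.pkl","wb")); print(r.current_t(),r.current_opening())
c=t["pixels"][170:270,215:345,::-1]; cv2.imwrite("pics/topc3.png",cv2.resize(c,None,fx=6,fy=6,interpolation=cv2.INTER_CUBIC))
s=optics.get_image("scene");cv2.imwrite("pics/sc3.png",s["pixels"][:,:,::-1])
```

```text
[0.51916058 0.29305278 0.045     ] [0.51934476 0.29349142 0.        ]
0.6219777176298248
[ 0.34 -0.16 -0.03]
0.22657623146358444 46.726457476615906 [2.51 1.38 2.93] [0.00086297 0.00032484 0.03883745]
0.02 pull 2.5 lat 4.1 z 5.3 0.02 24.9
0.04 pull 2.8 lat 4.2 z 4.2 0.0397 25.5
0.06 pull 3.4 lat 3.4 z 3.8 0.0594 26.1
0.064 pull 3.5 lat 3.3 z 3.6 0.0634 26.5
0.065 pull 4.7 lat 4.1 z 3.6 0.0643 26.8
0.066 pull 3.2 lat 3.4 z 3.9 0.0653 27.1
0.067 pull 4.5 lat 3.5 z 3.4 0.0663 27.5
0.068 pull 3.2 lat 3.3 z 3.4 0.0673 27.8
0.069 pull 3.8 lat 3.1 z 2.7 0.0683 28.1
0.07 pull 4.3 lat 3.3 z 3.9 0.0692 28.5
0.071 pull 4.2 lat 3.3 z 2.6 0.0702 28.8
0.072 pull 8.1 lat 3.6 z 2.4 0.0706 29.1
0.073 pull 11.6 lat 4.2 z 2.2 0.0711 29.5
29.5083 0.22706800041223513
```

View pics/topc3.png

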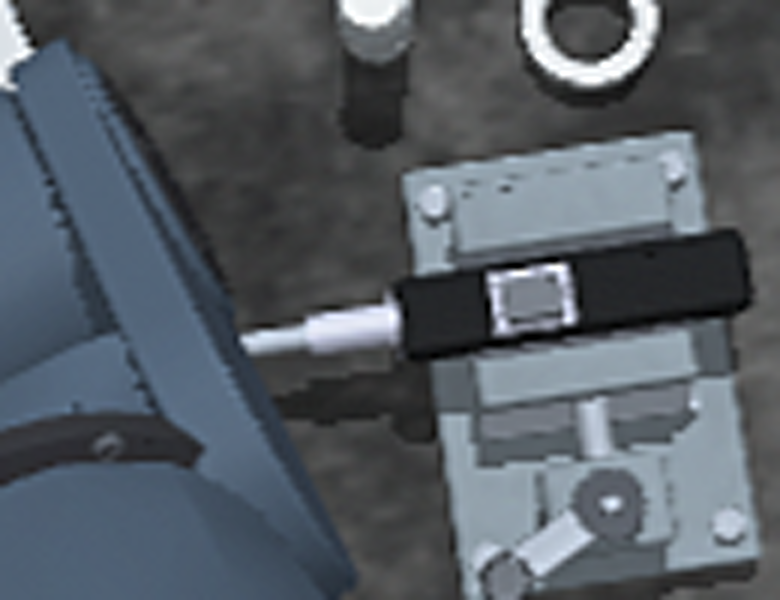

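View pics/sc3.png

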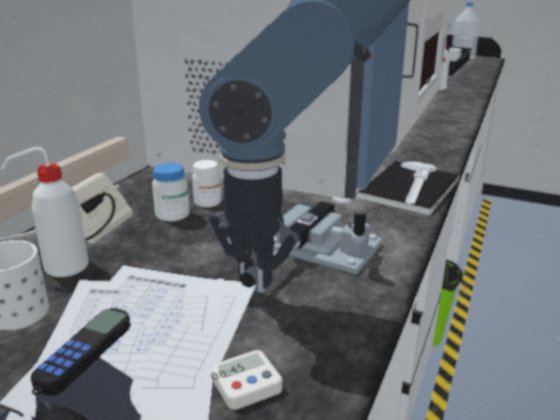

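The scene picture shows the head held in the fingers at about (248,280). The top crop shows the tube and rod drawn out, the handle and button unmoved at about (304,219.6), and the vial and ring undisturbed. The pull force rose sharply at 70.5 mm, which is the second stop.

Run:
```python
from cell import r
r.sleep(.3); print(r.current_contact_force().round(1),r.current_opening(),r.current_t()); print(r.hand_in())
```

```text
[  5.4 -10.6   2.5] 0.22554924634450246 29.8583
the job is handed in; nothing more can be done
None
```

I handed the job in at about 30 s: the vise grips the handle (crank pushed to about 13 N), the button released the tube to its first stop, and the gripper is holding the head at the second stop. The pull jumped to about 11 N after 70.5 mm of rod travel, the handle stayed where it was clamped, and the vial and ring were not touched.

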